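# Open the battery bay of the large cellar lantern

### The arm

A 6-joint arm with a two-finger parallel gripper is mounted at the origin on the work surface. World frame = base frame: x ahead of the robot, y to its left, z up, the work surface at z = 0. Lengths are in mm, angles in rad, forces in N, time in s.
With the tool pointing down it reaches from about 300 to 875 mm from the base axis. Payload 6.4 kg.
Tool frame: the origin (TCP) lies at the very end of the fingers, on their centre line; the grasp point (between the pads) lies 19 mm behind it (arm.pinch_z is the distance from the TCP to the grasp point, in mm); z points along the fingers, y is the line along which they close (so a half turn about z gives the same grasp; the last joint's range is limited). The gripper opens to 85 mm and grips with 20 to 120 N. Pads are 22 mm wide; open, the fingers measure 114 mm over their backs; the gripper's body (76 mm by 85 mm) begins 54 mm behind the grasp point. The pads swing forward as they close: fully open they stand 13 mm farther back than shut.
Start: joints at [-1.348, 0.181, 1.607, -0, 1.354, -0.206], TCP at [239.091, -522.95, 231.288] pointing down, gripper open.
Joint ranges: [-2.99, 2.99], [-0.89, 2.07], [0.3, 2.58], [-1.14, 4.28], [0, 2.63], [-3.12, 3.12]. Speed limits (rad/s): [2.57, 2.57, 3.01, 3.14, 3.14, 3.14].

### API

Orientations are given as a 3x3 rotation matrix whose columns are the frame's x, y, z axes.
In Python, from station import arm gives the robot as it stands. The module is installed in compiled form; this text tells all that it offers.
- The arm moves only by the tool apply_moves, never from a script. Its argument "steps" is a list that holds one entry, the list of rows, each a list of 7 numbers: the shift along the tool's x, y, z in mm, then the turn, a rotation vector about the tool's x, y, z in rad, then the opening, from -1 (shut) to 1 (fully open). In form: [[[tx, ty, tz, rx, ry, rz, jaw], ...]]. A call has 1 to 10 rows; each row is the pose to reach, as a shift and turn from the pose commanded when the call began, along the tool's axes at that moment; what a row does not reach only later rows make up. A row lasts 1/10 s, in which the tool goes at most 50 mm and 8.59 degrees, less where a joint would pass 70% of its speed; a pose out of reach is approached as far as the arm can. A call with a gripper value outside its range is refused whole. The fingers move at their own pace and stop on an object; "squeeze" is the grip in N (left out, the last holds). Time passes only in rows, so rows that repeat a pose let the fingers close. It gives the time, the measured TCP pose, the force, the opening and the grip force at its end, in the units of the state.
- arm.get_obs(): the state, without advancing time (a new reading comes with each control period).
- arm.snapshot(name): name is "scene" or "top"; returns a dict with "frame" (384x512x3 uint8, red, green, blue), "fx", "fy", "cx", "cy" (pixels), "R" (3x3) and "t" (3): a world point X has camera coordinates R X + t. Camera axes: x right, y down, z forward; pixel columns grow to the right and rows downward; lengths in mm; the calibration is good to about 2 mm. A picture is of the moment at which its call begins. There is no depth.
- arm.finish_job(): hands the job in; it is judged then, once.
The state is a dict: "clock": time; "q": joint angles; "qvel": joint speeds; "effort": joint torques, N m; "tool_pos": TCP position; "ee_rot": TCP orientation; "force": force on the tool from outside, world axes, zero at the start; "wrist_torque": the same for the moment, N m; "gripper_width": opening from 0.0 (shut) to 1.0 (fully open); "grip_force": force on a finger pad.
Only numpy, scipy, OpenCV 4.12 (cv2) and the standard library are available. Lean on these libraries where they do the work, as an engineer would, in place of code of your own. Each camera call takes 0.05 s, during which the arm holds its last target. There are 200 camera calls.

### The job

Open the battery bay of the larger of the two cellar lanterns so that its spent cells can be changed: press the release tab on top of it down and, keeping it pressed, slide the battery cover away from the lens, all the way open. Leave the smaller lantern's cover shut.

Things in the scene. Friction and masses are not known exactly. Their poses are not given: they have to be found in the camera images.
- large_lamp: The larger of two grey lanterns of one shape (the other is 65 % of its size), lying fixed in a wooden cradle. Housing 100 mm wide, top 72 mm above the table, x from -130 to +70 mm of the origin (on the table, under its midline); black round lens head at the +x end, to x +120, 102 mm high. x points to the lens, roughly away from the robot, z up; the yaw varies.
- large_tab_top (a point): Centre of the flat top (42 mm along x, 46 across, 90 mm above the table) of the grey release tab, x +25 mm of the shut lantern; axes as the lantern's. At its end away from the lens an upstand 10 mm high, 6 thick, to push against. Sprung: 10 mm straight down, 2 to 9 N; latched until 4 mm down; keep it down for the first 25 mm of sliding. Fixed catches beside it, 66 mm apart, 91 mm high.
- large_cover (a joint): Opening of the large lantern's battery cover, the black plate 90 x 68 mm on the housing, its top 78 mm above the table, which carries the tab. 0 = shut, 0.075 m = fully open; grows as it slides along the lantern's -x, away from the lens. About 2 N of friction; it stays where it is left.
- small_cover (a joint): Opening of the smaller lantern's cover (m), same construction at 65 % of the size: 0 = shut, 0.049 = fully open.
There are look-alikes about, which are no part of the job. What is shaped like the part that bears small_cover but orange or purple is not meant.

How it is judged (in metres and radians):
On the way:
1. the large lantern's tab is pressed down (by 2.5 mm or more) while its cover is still near shut (within 12 mm) (z of large_tab_top in the frame of large_lamp below 0.0875 m and value of joint large_cover below 0.012 m).
At the end, for the whole second after the job is handed in: The large lantern's cover is open by more than 58 mm of its 75 mm and at rest, and the small lantern's cover is shut (within 6 mm) (value of joint large_cover above 0.058 m and velocity of joint large_cover between -0.01 and 0.01 m/s and value of joint small_cover below 0.006 m); the robot touches nothing.
It fails at once if the small lantern's cover is slid by more than 10 mm (value of joint small_cover above 0.01 m).
It also fails if it takes over 32 s, if anything falls off the work surface, if the arm or the gripper's body presses on something with over 40 N, if the wrist force passes 120 N, or if a joint passes its speed limit or range.

## Working session

There is one attempt and no reset: what is moved stays moved. The work goes in short steps, Python scripts to look and compute and a tool call to move; the robot and the scene stay as the last step left them, time stands still between calls to the robot, and variables do not carry over. Pictures are saved under pics/ and viewed, at most 10 in all, crops included, and the job is handed in when it is done.

Besides the shell and the picture viewer there is one more tool, called after "Call:" as name([rows], argument=value, ...), one row to a line, values as JSON. apply_moves: Moves the arm, as the interface text tells. Its arguments: {"type":"object","properties":{"steps":{"type":"array","items":{"type":"array","items":{"type":"array","items":{"type":"number"}}}},"squeeze":{"type":"number"}},"required":["steps"]}

```bash
mkdir -p pics; cat > h.py <<'E'
import numpy as np, cv2
from station import arm
def snap(n,f):
    s=arm.snapshot(n); cv2.imwrite(f'pics/{f}.png',s['frame'][:,:,::-1]); np.save(f'pics/{f}.npy',s,allow_pickle=True); return s
def load(f): return np.load(f'pics/{f}.npy',allow_pickle=True).item()
def ray(s,u,v):
    R=np.array(s['R']);t=np.array(s['t'])
    d=R.T@np.array([(u-s['cx'])/s['fx'],(v-s['cy'])/s['fy'],1]); return -R.T@t,d
def onplane(s,u,v,z):
    c,d=ray(s,u,v); return c+d*(z-c[2])/d[2]
def tri(s1,p1,s2,p2):
    c,d=ray(s1,*p1);e,f=ray(s2,*p2)
    k=np.linalg.lstsq(np.c_[d,-f],e-c,rcond=None)[0]
    a,b=c+d*k[0],e+f*k[1]; return (a+b)/2,np.linalg.norm(a-b)
E
python3 - <<'E'
from h import *
a=snap('scene','s0');b=snap('top','t0')
for s in(a,b): print(s['fx'],s['cx'],np.round(-np.array(s['R']).T@s['t']),np.round(s['R'],2).tolist())
o=arm.get_obs();print(o['clock'],np.round(o['ee_rot'],3).tolist(),o['force'])
E
```

```text
391.9713781123277 249.52241867788555 [1012. -471.  530.] [[0.74, 0.67, 0.02], [0.39, -0.41, -0.82], [-0.54, 0.62, -0.57]]
394.2948588997784 260.78651985039437 [414.  11. 857.] [[-0.01, -1.0, -0.03], [-0.98, 0.01, -0.18], [0.18, 0.03, -0.98]]
0.1 [[0.909, 0.416, -0.0], [0.416, -0.909, 0.002], [0.0, -0.002, -1.0]] [0.121785   0.16399182 0.24389957]
```

View pics/s0.png

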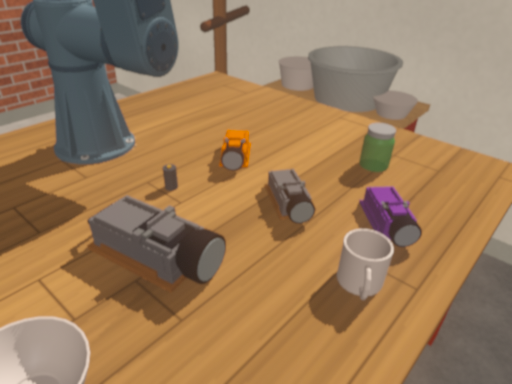

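View pics/t0.png

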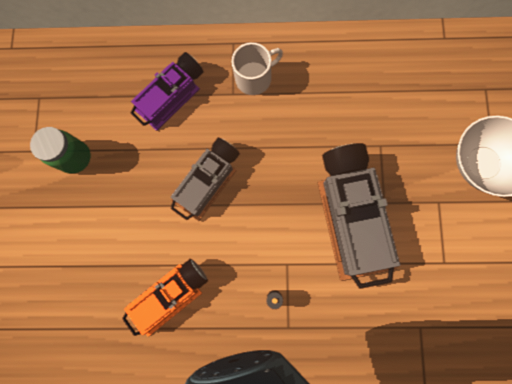

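Scene view: large grey lantern near (155,240), small grey one at (290,195), orange at (236,150), purple at (390,215). Top view: large grey (360,215), small grey (205,180), purple (165,95), orange (165,300). The large grey lantern is the one meant: it is grey and clearly bigger, and the others are about 65% of its size. I'll confirm this in an enlarged crop.

```bash
python3 - <<'E'
from h import *
a=load('s0')['frame'];b=load('t0')['frame']
A=cv2.resize(a[185:295,80:235],None,fx=2.58,fy=2.58,interpolation=2)
B=cv2.resize(b[135:295,310:410],None,fx=3.7,fy=3.7,interpolation=2)
im=np.zeros((600,800,3),np.uint8);im[:A.shape[0],:A.shape[1]]=A[:600,:400];im[:B.shape[0],410:410+B.shape[1]]=B
cv2.imwrite('pics/c0.png',im[:,:,::-1]);print(A.shape,B.shape)
E
```

```text
(284, 400, 3) (592, 370, 3)
```

View pics/c0.png

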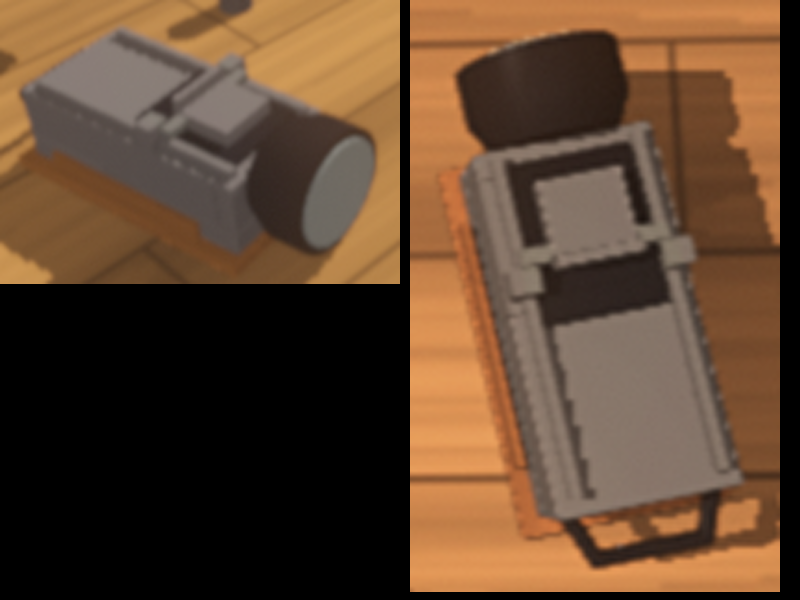

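The crop shows the larger grey lantern: a big black lens, the grey tab between two catches, and the cover shut. The tab's lens-side corners are at crop (537,183)/(625,168) in the top view and (270,97)/(235,135) in the scene view. This is the right lantern.

```bash
python3 - <<'E'
from h import *
a=load('s0');b=load('t0')
T=lambda u,v:((u-410+.5)/3.7-.5+310,(v+.5)/3.7-.5+135)
S=lambda u,v:((u+.5)/2.58-.5+80,(v+.5)/2.58-.5+185)
for n,s,t in [('tabL',(270,97),(537,183)),('tabR',(235,135),(625,168)),('rearL',(120,28),(545,518)),('rearR',(23,90),(742,482)),]:
    print(n,*tri(a,S(*s),b,T(*t)))
L=onplane(b,*T(537,183),90);R=onplane(b,*T(625,168),90)
print('tabL,R z90',L,R,np.linalg.norm(L-R))
for p in [(553,262),(652,243)]: print('up base/top',onplane(b,*T(*p),90),onplane(b,*T(*p),100))
rl=onplane(b,*T(570,505),72);rr=onplane(b,*T(742,482),72);fl=onplane(b,*T(478,160),72);fr=onplane(b,*T(650,124),72)
print(rl,rr,fl,fr); 
# long edges for yaw
for p,q in [((545,517),(470,170)),((742,482),(655,128))]:
    P,Q=onplane(b,*T(*p),72),onplane(b,*T(*q),72);print(np.linalg.norm(Q-P),np.arctan2(*(Q-P)[[1,0]]))
# grey contour of tab in top view
g=b['frame'].astype(int);m=((g.max(2)-g.min(2)<40)&(g.sum(2)>300)).astype(np.uint8)
print([ ''.join('#' if x else '.' for x in r[320:400]) for r in m[170:225:3]].__str__().replace(',','\n'))
E
```

```text
tabL [ 558.96536991 -130.87008294   90.78783033] 1.25466697962755
tabR [ 569.10324125 -175.04946591   89.12983331] 9.039737000386832
rearL [ 382.0053217  -134.23170569   67.67190754] 6.362415226031741
rearR [ 401.97495321 -233.61982598   71.44605069] 1.345709570942518
tabL,R z90 [ 558.72846635 -131.51247183   90.        ] [ 566.23563037 -178.47929466   90.        ] 47.56301040511569
up base/top [ 516.26067931 -137.92961215   90.        ] [ 514.93285232 -135.98262121  100.        ]
up base/top [ 525.74276836 -190.2947243    90.        ] [ 524.29138191 -187.66537268  100.        ]
[ 390.50616743 -144.07704659   72.        ] [ 401.63371888 -234.0503977    72.        ] [ 575.34628512 -103.36491292   72.        ] [ 594.18035319 -197.93558933   72.        ]
188.10000914872586 0.1708883622470167
193.19550912290214 0.1744660711820914
['..............................................#######...........................'
 '...............................#############......###...........................'
 '...........###################......................##..........................'
 '.......#
[... 634 characters left out ...]
....########..............'
 '.............##################################............########.............'
 '.............##########.......##...........................##...................'
 '................#########...................................###.................'
 '.................########....................................##.................'
 '.............................................................###................'
 '................########..............................###########...............'
 '.................########..............###########################..............'
 '..................########...######################################.............']
```

Two views agree with the text: the tab is about 90 mm high, its centre is near (542,-158.5), and the lantern yaw is about 0.17. I'll move above it with the fingers shut and tool x along the lantern.

Call:
apply_moves([
  [[43, -20, 7, 0, 0, 0.026, -1], [86, -41, 14, 0, 0, 0.052, -1], [128, -62, 21, 0, 0, 0.078, -1], [171, -82, 28, 0, 0, 0.104, -1], [214, -103, 35, 0, 0, 0.13, -1], [257, -123, 42, 0, 0, 0.156, -1], [300, -144, 49, 0, 0, 0.182, -1], [342, -164, 56, 0, 0, 0.208, -1], [385, -185, 63, 0, 0, 0.234, -1], [428, -205, 70, 0, 0, 0.257, -1]],
])

```text
clock: 1.1
tool_pos: [543.8, -156.6, 160.7]
ee_rot: [[0.985, 0.17, -0.0], [0.17, -0.985, 0.0], [-0.0, -0.0, -1.0]]
force: [0.4, -0.6, 0.1]
gripper_width: -0.002
grip_force: 0.0
```

Call:
apply_moves([
  [[0, 0, 20, 0, 0, 0, -1], [0, 0, 40, 0, 0, 0, -1], [0, 0, 55, 0, 0, 0, -1], [0, 0, 55, 0, 0, 0, -1], [0, 0, 55, 0, 0, 0, -1]],
])

```text
clock: 1.6
tool_pos: [542.9, -158.9, 106.3]
ee_rot: [[0.985, 0.17, -0.001], [0.17, -0.985, 0.0], [-0.001, -0.0, -1.0]]
force: [-0.1, 0.4, -0.3]
gripper_width: 0.003
grip_force: 0.0
```

```bash
python3 - <<'E'
from h import *
o=arm.get_obs();print(o['clock'],o['tool_pos'],np.round(o['ee_rot'],3).tolist(),o['force'],o['gripper_width'])
a=snap('scene','s1')['frame'];b=snap('top','t1')['frame']
A=cv2.resize(a[140:295,80:235],(400,400),interpolation=2)
B=cv2.resize(b[135:295,290:410],(390,520),interpolation=2)
im=np.zeros((520,800,3),np.uint8);im[:400,:400]=A;im[:,410:]=B
cv2.imwrite('pics/c1.png',im[:,:,::-1])
E
```

```text
1.6 [ 542.88896852 -158.89541954  106.27166357] [[0.985, 0.17, -0.001], [0.17, -0.985, 0.0], [-0.001, -0.0, -1.0]] [-0.13117054  0.35374474 -0.27543296] 0.0030174196050373643
```

View pics/c1.png

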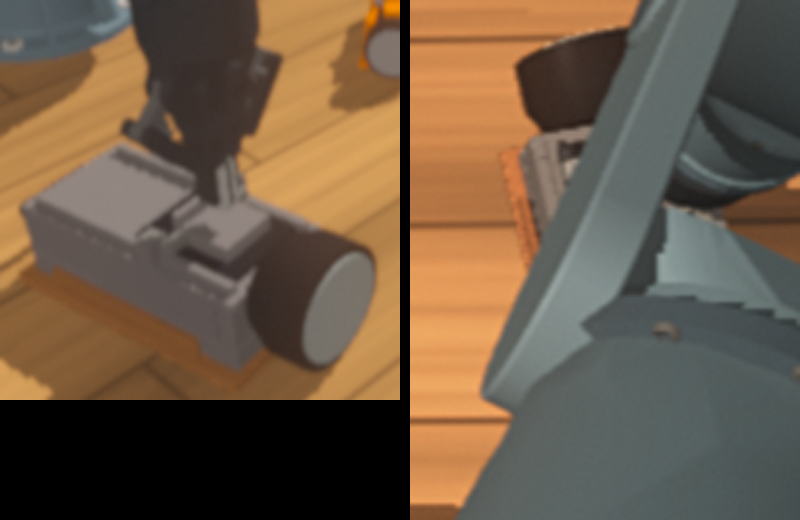

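The scene crop shows the shut fingertips (about (230,200)) just above the tab's flat top, on the lens side of the upstand and between the catches. Pressing down next.

Call:
apply_moves([
  [[0, 0, 6, 0, 0, 0, -1], [0, 0, 12, 0, 0, 0, -1], [0, 0, 16, 0, 0, 0, -1], [0, 0, 19, 0, 0, 0, -1], [0, 0, 22, 0, 0, 0, -1], [0, 0, 23.5, 0, 0, 0, -1], [0, 0, 23.5, 0, 0, 0, -1], [0, 0, 23.5, 0, 0, 0, -1]],
])

```text
clock: 2.5
tool_pos: [543.1, -158.6, 83.2]
ee_rot: [[0.985, 0.171, -0.0], [0.171, -0.985, -0.0], [-0.0, 0.0, -1.0]]
force: [-2.7, 0.6, 7.0]
gripper_width: -0.001
grip_force: 3.2
```

7 N upward means about 7 mm of travel, so it is unlatched. Sliding away from the lens.

Call:
apply_moves([
  [[-3, 0, 0.5, 0, 0, 0, -1], [-7, 0, 0.5, 0, 0, 0, -1], [-11, 0, 0.5, 0, 0, 0, -1], [-15, 0, 0.5, 0, 0, 0, -1], [-19, 0, 0.5, 0, 0, 0, -1], [-23, 0, 0.5, 0, 0, 0, -1], [-27, 0, 0.5, 0, 0, 0, -1], [-31, 0, 0.5, 0, 0, 0, -1], [-35, 0, 0.5, 0, 0, 0, -1], [-38, 0, 0.5, 0, 0, 0, -1]],
])

```text
clock: 3.5
tool_pos: [507.2, -165.5, 83.6]
ee_rot: [[0.985, 0.171, 0.004], [0.171, -0.985, -0.001], [0.003, 0.002, -1.0]]
force: [1.4, 1.5, 5.4]
gripper_width: -0.003
grip_force: 3.2
```

Call:
apply_moves([
  [[-4, 0, 0, 0, 0, 0, -1], [-8, 0, 0, 0, 0, 0, -1], [-12, 0, 0, 0, 0, 0, -1], [-16, 0, 0, 0, 0, 0, -1], [-20, 0, 0, 0, 0, 0, -1], [-24, 0, 0, 0, 0, 0, -1], [-28, 0, 0, 0, 0, 0, -1], [-32, 0, 0, 0, 0, 0, -1], [-36, 0, 0, 0, 0, 0, -1], [-38, 0, 0, 0, 0, 0, -1]],
])

```text
clock: 4.5
tool_pos: [469.8, -172.5, 83.6]
ee_rot: [[0.985, 0.171, 0.004], [0.171, -0.985, -0.002], [0.003, 0.003, -1.0]]
force: [2.5, 0.3, 6.1]
gripper_width: -0.0
grip_force: 3.1
```

```bash
python3 - <<'E'
from h import *
a=snap('scene','s2')['frame']
cv2.imwrite('pics/c2.png',cv2.resize(a[140:295,60:245],(716,600),interpolation=2)[:,:,::-1])
E
```

```text
(no output)
```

View pics/c2.png

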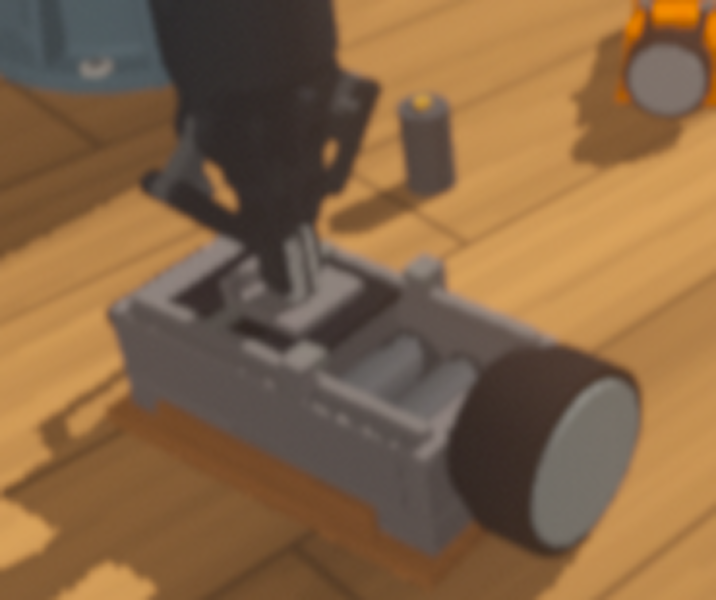

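The cover is well back: the cells show at (400,375) and the fingers bear on the tab at (290,290). I'll push on to the stop in small steps.

Call:
apply_moves([
  [[-2, 0, 0, 0, 0, 0, -1], [-4, 0, 0, 0, 0, 0, -1], [-5, 0, 0, 0, 0, 0, -1], [-6, 0, 0, 0, 0, 0, -1], [-6, 0, 0, 0, 0, 0, -1]],
])

```text
clock: 5.05
tool_pos: [464.8, -173.6, 83.9]
ee_rot: [[0.985, 0.171, 0.006], [0.171, -0.985, -0.002], [0.005, 0.003, -1.0]]
force: [4.3, 0.1, 6.3]
gripper_width: -0.003
grip_force: 3.0
```

Call:
apply_moves([
  [[-2, 0, 0, 0, 0, 0, -1], [-3, 0, 0, 0, 0, 0, -1], [-4, 0, 0, 0, 0, 0, -1], [-4, 0, 0, 0, 0, 0, -1]],
])

```text
clock: 5.45
tool_pos: [460.9, -174.3, 83.9]
ee_rot: [[0.985, 0.171, 0.006], [0.171, -0.985, -0.002], [0.005, 0.003, -1.0]]
force: [4.2, 1.0, 6.5]
gripper_width: -0.0
grip_force: 3.0
```

Call:
apply_moves([
  [[-2, 0, 0, 0, 0, 0, -1], [-3, 0, 0, 0, 0, 0, -1], [-4, 0, 0, 0, 0, 0, -1], [-5, 0, 0, 0, 0, 0, -1], [-5, 0, 0, 0, 0, 0, -1]],
])

```text
clock: 5.95
tool_pos: [458.9, -174.9, 85.0]
ee_rot: [[0.985, 0.17, 0.012], [0.17, -0.985, -0.003], [0.012, 0.005, -1.0]]
force: [15.3, 5.7, 6.1]
gripper_width: 0.005
grip_force: 8.8
```

The force jumped to 15 N, so the stop is reached. I'll back off 4 mm toward the lens to unload, then lift.

Call:
apply_moves([
  [[3, 0, 0, 0, 0, 0, -1], [5, 0, -1, 0, 0, 0, -1], [5, 0, -6, 0, 0, 0, -1], [5, 0, -20, 0, 0, 0, -1], [5, 0, -50, 0, 0, 0, -1], [5, 0, -90, 0, 0, 0, -1], [5, 0, -130, 0, 0, 0, -1], [5, 50, -130, 0, 0, 0, -1], [5, 100, -130, 0, 0, 0, -1], [5, 150, -130, 0, 0, 0, -1]],
])

```text
clock: 6.95
tool_pos: [484.1, -322.2, 212.8]
ee_rot: [[0.985, 0.172, 0.001], [0.172, -0.985, -0.0], [0.0, 0.0, -1.0]]
force: [1.4, 0.9, 0.3]
gripper_width: -0.0
grip_force: 0.0
```

Call:
apply_moves([
  [[0, 50, 0, 0, 0, 0, -1], [0, 100, 0, 0, 0, 0, -1], [0, 150, 0, 0, 0, 0, -1], [0, 150, 0, 0, 0, 0, -1], [0, 150, 0, 0, 0, 0, -1]],
])

```text
clock: 7.45
tool_pos: [508.7, -469.2, 210.3]
ee_rot: [[0.986, 0.169, -0.002], [0.169, -0.986, 0.003], [-0.001, -0.003, -1.0]]
force: [0.7, 1.1, -0.5]
gripper_width: 0.001
grip_force: 0.0
```

```bash
python3 - <<'E'
from h import *
a=snap('scene','s3')['frame'];b=snap('top','t3')['frame']
A=cv2.resize(a[140:295,80:235],(400,400),interpolation=2)
B=cv2.resize(b[100:300,170:410],(400,333),interpolation=2)
im=np.zeros((400,800,3),np.uint8);im[:400,:400]=A;im[:333,400:]=B
cv2.imwrite('pics/c3.png',im[:,:,::-1]);print(arm.get_obs()['force'])
E
```

```text
[ 0.13976463  0.82928554 -0.23252429]
```

View pics/c3.png

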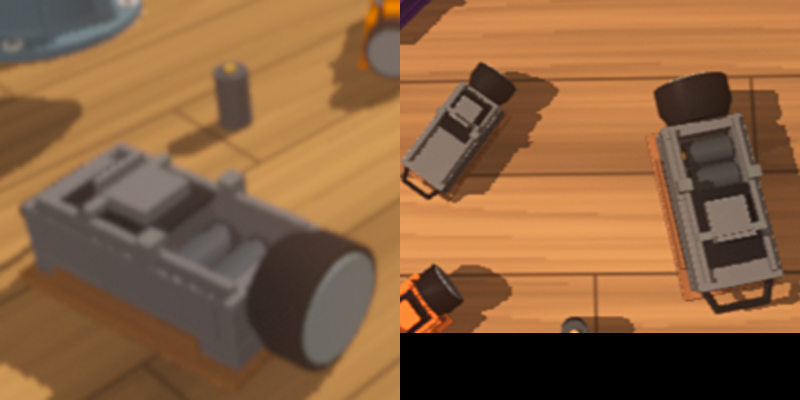

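The large bay is open with its cells visible at (710,165). The tab has moved about 37 px, roughly 73 mm. The small lantern (455,135) is untouched and shut.

```bash
python3 -c "
from station import arm
print(arm.finish_job())"
```

```text
the job is handed in; nothing more can be done
None
```

The large lantern's battery cover is open, slid about 73 mm to its stop with the tab held down throughout; the small lantern's cover is still shut, the arm is clear, and the job is handed in (no verdict came back).

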